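# Put the gel scraper away in its slotted holder

### The arm

A 7-joint arm with a two-finger parallel gripper is mounted at the origin on a cart in front of the work surface, level with it; the furniture and walls round the work are solid. World frame = base frame: x ahead of the robot, y to its left, z up, the work surface at z = 0. Lengths are in mm, angles in rad, forces in N, time in s.
With the tool pointing down it reaches from about 425 to 875 mm from the base axis. Payload 8.4 kg.
Tool frame: the origin (TCP) lies on the front face of the gripper's body, between the roots of the fingers; the fingertips stand 73 mm ahead of it and the grasp point (between the pads) lies 54 mm ahead of it (bot.tip_extent is the distance from the TCP to the fingertips, in mm); z points along the fingers, y is the direction in which the jaws open and shut (so a half turn about z gives the same grasp; the last joint's range is limited). The gripper opens to 85 mm and grips with 20 to 120 N. Pads are 22 mm wide; open, the fingers measure 114 mm over their backs; the gripper's body (76 mm by 85 mm) begins 54 mm behind the grasp point. The pads swing forward as they close: fully open they stand 13 mm farther back than shut.
Start: joints at [1.089, 0.333, 0.04, 1.465, -0.013, 1.343, -0.059], TCP at [242.764, -602.937, 303.908] pointing down, gripper open.
Joint ranges: [-2.58, 2.58], [-0.38, 2.09], [-1.3, 1.39], [0.25, 2.4], [-1.5, 4.64], [0.08, 2.09], [-2.65, 2.65]. Speed limits (rad/s): [2.22, 2.22, 2.79, 2.79, 3.14, 3.14, 3.14].

### API

Orientations are given as a rotation vector (axis times angle).
In Python, from station import bot gives the robot as it stands. The module is installed in compiled form; this text tells all that it offers.
- The arm moves only by the tool carry_out, never from a script. Its argument "commands" is a list that holds one entry, the list of rows, each a list of 7 numbers: the turn, a rotation vector about the tool's x, y, z in degrees, then the shift along the tool's x, y, z in m, then the closure in counts, from 0 (fully open) to 255 (shut). In form: [[[rx, ry, rz, dx, dy, dz, claw], ...]]. A call has 1 to 8 rows; each row shifts and turns the commanded pose from where the row before left it, along the tool's axes as they then stand; what a row does not reach is not made up. A row lasts 1/12 s, in which the tool goes at most 41.7 mm and 7.16 degrees, less where a joint would pass 70% of its speed; a pose out of reach is approached as far as the arm can. A call is refused whole if a number of a shift passes 0.0417 or a number of a turn 7.16, either way. A call with a gripper value outside its range is refused whole. The fingers move at their own pace and stop on an object; "force" is the grip in N (left out, the last holds). Time passes only in rows, so rows that do not move let the fingers close. It gives the time, the measured TCP pose, the force and the opening at its end, in the units of the state.
- bot.get_state(): the state, without advancing time (a new reading comes with each control period).
- bot.capture(name): name is "side" or "top" or "wrist"; returns (picture, depth): 384x512x3 uint8, red, green, blue; 384x512 float32, mm along the optical axis (not along the pixel's ray), 0 where there is no reading.
- bot.camera_info(name): a dict with "intrinsics" (3x3 intrinsics, pixels), "camera_from_world" (4x4, takes a point from world to camera coordinates); the wrist camera has in their place "T_tool_cam" (4x4, takes a point from camera to tool coordinates, whose origin is the TCP and whose axes are the flange's). Camera axes: x right, y up, looking along -z (the intrinsics and any distortion apply to the point x, -y, -z); pixel columns grow to the right and rows downward; lengths in mm; the calibration is good to about 2 mm. A picture is of the moment at which its call begins: read the wrist's pose just before it. camera_info takes no time and is no camera call.
- bot.job_done(): hands the job in, once; it reports no verdict.
The state is a dict: "clock": time; "q": joint angles; "joint_vel": joint speeds; "effort": joint torques, N m; "position": TCP position; "orientation": TCP orientation; "ft_force": force on the tool from outside, world axes, zero at the start; "moment": the same for the moment, N m; "width": finger opening in mm.
Only numpy, scipy, OpenCV 4.12 (cv2) and the standard library are available. Lean on these libraries where they do the work, as an engineer would, in place of code of your own. Each camera call takes 0.05 s, during which the arm holds its last target.

### The job

Swing the yellow keeper bar of the white holder out of the way, then take the blue-handled gel scraper from its grey drying stand and slide its blade down into the holder's slot until the handle sits on the block. Swing the keeper back over the handle to its stop so that the scraper is locked in, let go, and leave the stain bottles and the specimen cup standing where they are.

Things in the scene. Friction and masses are not known exactly. Their poses are not given: they have to be found in the camera images.
- scraper_grip (a point): centre of the scraper's blue bar handle: 84 mm long (its x), 20 mm thick (y, the width to grip), 24 mm high (z). The steel blade hangs below it in the x-z plane: 76 mm long, 4 mm thick, down to 74 mm below this point; its bottom 7 mm is 71 x 3 mm. Same turned half round; 0.13 kg. Starts upright in the grey drying stand; lift it straight up 40 mm to leave the stand
- stand: grey drying stand fixed to the worktop, 104 x 66 mm; origin at the centre of its underside. Its slot runs along its x between two walls that reach 40 mm above the worktop; slot floor 6 mm above the worktop. Behind it stands a large fixed instrument: its front face, 235 mm high, lies at world x = 0.545 from y = -0.30 to 0.13 (higher beyond x = 0.68); pass in front of it
- holder: white slotted holder block on a dark base plate, fixed; origin on the worktop under the slot's centre. Block 50 mm (x) by 106 mm (y), its top (deck) 72 mm above the worktop; the handle of a fully inserted scraper rests on it, handle centre then 84 mm above the worktop. A 14 mm post past its +y end carries the keeper. Base plate 62 mm (x), from -58 to +82 mm in y
- slot_mouth (a point): centre of the slot's mouth, level with the deck; axes as the holder's. The slot runs along the holder's y (so the scraper's x must lie along the holder's y, either way round): 82 mm long, 7 mm wide, 66 mm deep, open at the top, where a sloping lead-in 5 mm deep widens it to 15 mm
- keeper_pivot (a point): point on the vertical axis of the keeper's hinge, at mid-thickness of the bar: 66 mm along the holder's +y from the slot's centre, 104 mm above the worktop; axes as the holder's
- keeper_knob (a point): centre of the black round knob that stands up from the free end of the yellow keeper bar: 16 mm diameter, 26 mm tall (13 mm above and below this point), 120 mm above the worktop, 52 mm from the pivot. The bar is 12 mm wide and 6 mm thick, its underside 101 mm above the worktop, 5 mm clear of the top of a fully seated handle
- keeper (a joint): angle of the keeper bar about the vertical pivot, rad: 0 = closed against its stop, the bar lying along the slot over the handle (knob towards the holder's -y from the pivot); it grows as the knob swings towards the holder's -x (clockwise from above), open stop at 1.75. Light friction (under 1 N at the knob); stays where it is left
- stain_blue: blue-capped stain bottle, white, 36 mm diameter, 97 mm tall; loose, origin at the centre of its underside; to be left standing in its place
- stain_pink: red-capped stain bottle, white, 36 mm diameter, 97 mm tall; loose, origin at the centre of its underside; to be left standing in its place
- specimen_cup_red: red-lidded specimen cup, 65 mm diameter, 66 mm tall; loose, origin at the centre of its underside; to be left standing in its place
Not all that is in view belongs to the job. There is more than one size of the holder; the one meant has the size given above.

How it is judged (in metres and radians):
On the way, in this order (a step that is already met when the one before it is completed fails the run):
1. the keeper is swung clear of the slot (past 0.8 rad) (value of joint keeper above 0.8 rad), for 0.1 s.
2. the scraper's blade is fully down in the slot, the handle on the deck (horizontal distance between scraper_grip and slot_mouth below 0.006 m and z of scraper_grip in the frame of holder between 0.078 and 0.0875 m and angle between the x axis of scraper_grip and the y axis of holder, either way round below 0.12 rad), for 0.2 s.
At the end, for the whole second after the job is handed in: The scraper stands in the holder's slot: handle centre within 6 mm (horizontally) of the slot's centre, in line with the slot within 0.12 rad and no more than 3.5 mm above its fully seated height; the keeper is closed over the handle (under 0.2 rad) (all of step 2 and value of joint keeper below 0.2 rad); the robot touches nothing.
It fails at once if the blue-capped stain bottle is tipped (over 0.4 rad) or moved more than 30 mm (angle between stain_blue's own z axis and vertical above 0.4 rad or distance of stain_blue from where it was at the start of the episode above 0.03 m).
It fails at once if the red-capped stain bottle is tipped (over 0.4 rad) or moved more than 30 mm (angle between stain_pink's own z axis and vertical above 0.4 rad or distance of stain_pink from where it was at the start of the episode above 0.03 m).
It fails at once if the red-lidded specimen cup is tipped (over 0.4 rad) or moved more than 30 mm (angle between specimen_cup_red's own z axis and vertical above 0.4 rad or distance of specimen_cup_red from where it was at the start of the episode above 0.03 m).
It also fails if it takes over 72 s, if anything falls off the work surface, if the arm or the gripper's body presses on something with over 40 N, if the wrist force passes 120 N, or if a joint passes its speed limit or range.

## Working session

There is one attempt and no reset: what is moved stays moved. The work goes in short steps, Python scripts to look and compute and a tool call to move; the robot and the scene stay as the last step left them, time stands still between calls to the robot, and variables do not carry over. Pictures are saved under pics/ and viewed, and the job is handed in when it is done.

Besides the shell and the picture viewer there is one more tool, called after "Emit:" as name(argument=value, ...), one argument or row to a line, values as JSON. carry_out: Moves the arm, as the interface text tells. Its arguments: {"type":"object","properties":{"commands":{"type":"array","items":{"type":"array","items":{"type":"array","items":{"type":"number"}}}},"force":{"type":"number"}},"required":["commands"]}

```bash
mkdir -p pics; ls
python3 - <<'E'
from station import bot
import cv2,numpy as np
s=bot.get_state(); print(s)
for n in ("side","top","wrist"):
    p,d=bot.capture(n); cv2.imwrite(f"pics/{n}0.png",p[:,:,::-1]); np.save(f"pics/{n}0.npy",d)
    i=bot.camera_info(n); print(n,{k:np.round(v,4).tolist() if not isinstance(v,str) else v for k,v in i.items()})
E
```

```text
pics
{'clock': 0.0, 'q': array([ 1.088792  ,  0.33392869,  0.03982505,  1.46629669, -0.01341877,
        1.34326774, -0.05847187]), 'joint_vel': array([ 1.57004813e-04, -2.03175495e-04,  1.23897497e-04,  1.35505410e-03,
       -3.56286722e-04,  8.68796411e-04, -3.27821349e-05]), 'effort': array([ 2.33618102e-04, -6.58560848e+01,  1.36560235e+00, -4.05550754e+01,
        1.67322048e-02,  1.26899290e-02, -4.11341787e-06]), 'position': array([ 242.67551863, -602.63305624,  302.99653166]), 'orientation': array([-3.08264689e+00, -5.97421396e-01,  6.07356545e-04]), 'ft_force': array([-0.43707246,  0.32440192, -0.00729867]), 'moment': array([ 0.02681923, -0.02097267,  0.02585633]), 'width': 85.688496261354}
side {'intrinsics': [[368.5136, 0.0, 250.8988], [0.0, 368.5136, 187.5937], [0.0, 0.0, 1.0]], 'camera_from_world': [[-0.9534, -0.3012, 0.0173, 531.2149], [0.2138, -0.6342, 0.743, -187.6236], [-0.2128, 0.7121, 0.6691, -952.0938], [0.0, 0.0, 0.0, 1.0]]}
top {'intrinsics': [[354.8542, 0.0, 249.8414], [0.0, 354.8542, 197.1571], [0.0, 0.0, 1.0]], 'camera_from_world': [[0.0053, -0.9999, 0.0129, 12.6835], [0.9858, 0.0074, 0.1678, -581.4258], [-0.1679, 0.0118, 0.9857, -896.2307], [0.0, 0.0, 0.0, 1.0]]}
wrist {'intrinsics': [[337.3736, 0.0, 256.7227], [0.0, 337.3736, 187.3685], [0.0, 0.0, 1.0]], 'T_tool_cam': [[0.0008, 0.9478, 0.319, 82.535], [1.0, -0.0005, -0.001, 1.005], [-0.0008, 0.319, -0.9478, -70.2413], [0.0, 0.0, 0.0, 1.0]]}
```

View pics/side0.png

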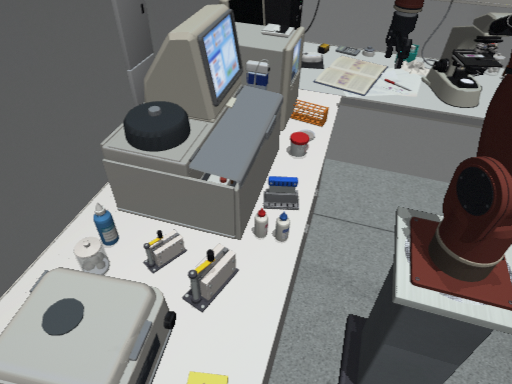

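View pics/top0.png

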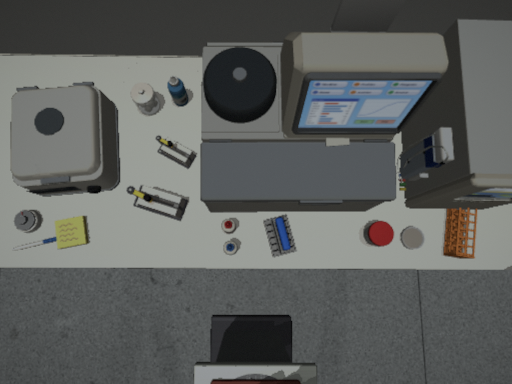

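View pics/wrist0.png

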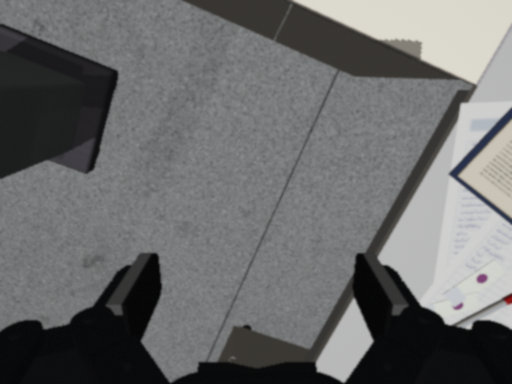

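Candidates. Holder: larger white block at top (160,202) / side (213,277), smaller one at top (176,152) / side (165,250). Scraper: the blue bar at top (284,234) / side (283,181); the only other blue items are the bottle caps and a blue bottle at top (178,90). I'll measure these and look at close crops.

```bash
cat > h.py <<'E'
from station import bot
import numpy as np, cv2
from scipy.spatial.transform import Rotation as R
def cam(n,s=None):
    i=bot.camera_info(n); K=np.array(i["intrinsics"])
    if n=="wrist":
        T=np.eye(4);T[:3,:3]=R.from_rotvec(s["orientation"]).as_matrix();T[:3,3]=s["position"]
        W=T@np.array(i["T_tool_cam"])
    else: W=np.linalg.inv(np.array(i["camera_from_world"]))
    return K,W
def deproj(n,px,dep,s=None):
    K,W=cam(n,s);px=np.atleast_2d(px).astype(float)
    r=np.c_[(px[:,0]-K[0,2])/K[0,0],-(px[:,1]-K[1,2])/K[1,1],-np.ones(len(px))]*np.reshape(dep,(-1,1))
    return r@W[:3,:3].T+W[:3,3]
def plane(n,px,z,s=None):
    K,W=cam(n,s);p=deproj(n,px,1.0,s);o=W[:3,3];d=p-o
    return o+d*((z-o[2])/d[:,2])[:,None]
def proj(n,P,s=None):
    K,W=cam(n,s);c=(np.atleast_2d(P)-W[:3,3])@W[:3,:3]
    return np.c_[K[0,0]*c[:,0]/-c[:,2]+K[0,2],K[1,1]*-c[:,1]/-c[:,2]+K[1,2]]
def masks(p):
    h=cv2.cvtColor(p,cv2.COLOR_RGB2HSV)
    f=lambda a,b:cv2.inRange(h,a,b)
    return dict(yellow=f((20,140,100),(33,255,255)),blue=f((105,140,60),(125,255,255)),red=f((0,150,80),(8,255,255))|f((172,150,80),(180,255,255)))
def blobs(m,amin=15):
    n,l,st,c=cv2.connectedComponentsWithStats(m)
    return [(c[i],st[i,4],np.argwhere(l==i)[:,::-1]) for i in range(1,n) if st[i,4]>=amin]
def rect(pts): return cv2.minAreaRect(pts.astype(np.float32))
E
python3 - <<'E'
from h import *
np.set_printoptions(precision=1,suppress=True)
for n in("top","side"):
    p=cv2.imread(f"pics/{n}0.png")[:,:,::-1];d=np.load(f"pics/{n}0.npy")
    for k,m in masks(p).items():
        for c,a,pts in blobs(m):
            w=deproj(n,pts,d[pts[:,1],pts[:,0]])
            print(n,k,c,a,np.median(w,0),[round(x,1) for x in (rect(pts)[1]+(rect(pts)[2],))])
t=cv2.imread("pics/top0.png");s=cv2.imread("pics/side0.png")
a=cv2.resize(t[125:265,120:305],None,fx=4,fy=4,interpolation=cv2.INTER_CUBIC)
b=cv2.resize(s[160:310,130:310],None,fx=4,fy=4,interpolation=cv2.INTER_CUBIC)
cv2.imwrite("pics/a.png",a);cv2.imwrite("pics/b.png",b)
E
```

```text
top yellow [163.6 141.1] 20 [724.8 245.7  79.3] [7.5, 2.6, 31.0]
top yellow [138.3 193.5] 43 [579.5 295.7 107.5] [9.8, 4.0, 26.6]
top blue [340.2  99.5] 71 [ 702.2 -139.5  387. ] [1.0, 37.0, 90.0]
top blue [282.5 233.3] 256 [483.6 -64.5  91.9] [33.0, 8.1, 74.1]
top blue [ 49.3 239.9] 32 [466.4 555.6  11.9] [2.4, 11.6, 76.0]
top blue [229.5 247. ] 27 [448.1  67.7  87.5] [5.0, 5.0, 90.0]
top red [227.9 224.3] 26 [504.3  71.8  84.4] [6.0, 6.0, 90.0]
top red [380.6 233. ] 454 [ 487.  -321.7   65.9] [23.3, 23.3, 45.0]
side yellow [324.1  45.4] 25 [  547.2 -1240.1    37.1] [8.0, 3.0, -0.0]
side yellow [154.6 240.7] 31 [724.2 240.7  80.5] [2.4, 12.0, 60.9]
side yellow [202.9 266. ] 84 [576.5 290.2 108. ] [5.0, 17.2, 51.3]
side blue [213.7  55.5] 38 [ 704.8 -130.6  388.8] [2.1, 15.6, 45.0]
side blue [250.7  78.8] 48 [ 682.3 -381.8  216.5] [9.0, 5.0, 90.0]
side blue [261.6  80.1] 101 [ 643.8 -382.2  217.5] [10.0, 11.0, 90.0]
side blue [282.7 181. ] 239 [483.9 -59.   90.6] [9.0, 28.0, 90.0]
side blue [283.3 216.5] 35 [449.2  73.   85.8] [6.0, 6.0, 90.0]
side red [299.4 138. ] 184 [ 487.1 -314.5   67.3] [12.0, 17.0, 90.0]
side red [222.8 179.6] 15 [603.5  89.8 181.7] [3.0, 4.0, 90.0]
side red [261.5 213. ] 36 [505.8  77.5  85.5] [7.0, 5.0, 90.0]
```

View pics/a.png

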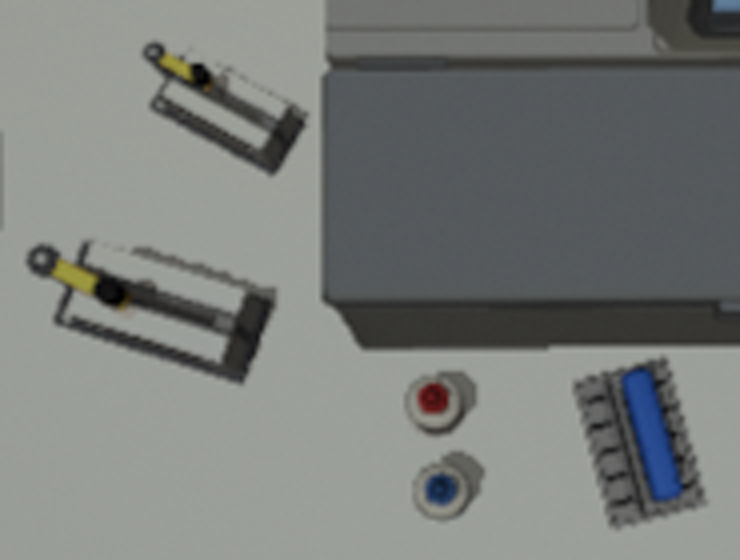

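View pics/b.png

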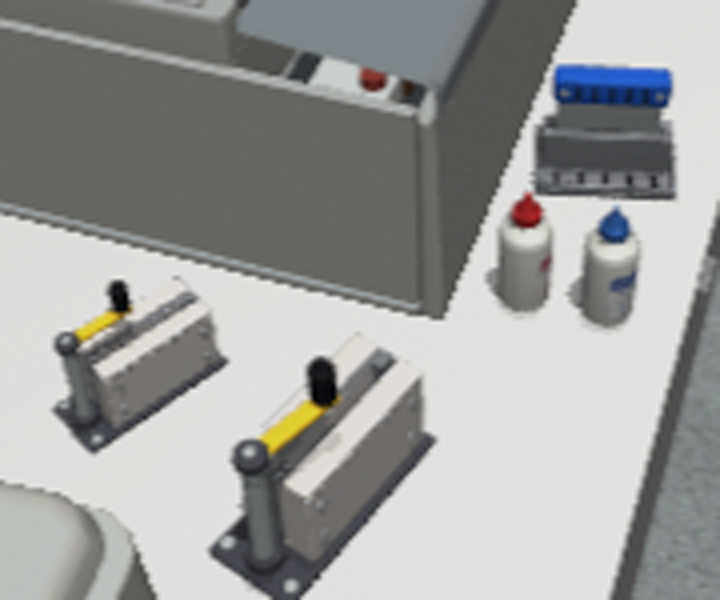

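Top crop shows the large holder (pixel ~(160,202), bar top z≈107, matching the 104+3 given) and the small one (bar z≈80, rejected). The scraper is the blue bar at (283,233), top z≈92 = 80+12 as expected. The camera sits on tool +x, so I'll turn tool x towards the robot to keep it away from the instrument.

```bash
cat > plan.py <<'E'
from h import *
import math
# plan xyz yaw(deg, direction of tool x in world), n rows ; yaw turned by given signed delta
def yaw(s):
    m=R.from_rotvec(s["orientation"]).as_matrix(); return math.degrees(math.atan2(m[1,0],m[0,0]))
def plan(xyz,yawt,n,claw,dyaw=None):
    s=bot.get_state(); p0=np.array(s["position"]); m0=R.from_rotvec(s["orientation"])
    y0=yaw(s)
    d=(yawt-y0+180)%360-180 if dyaw is None else dyaw
    down=R.from_euler("z",y0+d,degrees=True)*R.from_euler("x",180,degrees=True)
    # residual tilt
    tilt=(m0.inv()*(R.from_euler("z",y0,degrees=True)*R.from_euler("x",180,degrees=True))).as_rotvec(degrees=True)
    print("pos",p0.round(1),"yaw",round(y0,2),"tilt",tilt.round(2),"clock",round(s["clock"],2),"F",s["ft_force"].round(1),"w",round(s["width"],1),"q7",s["q"][6].round(2),"dyaw",round(d,2))
    rows=[]
    for k in range(n):
        m=R.from_euler("z",y0+d*k/n,degrees=True)*R.from_euler("x",180,degrees=True)
        sh=m.inv().apply((np.array(xyz)-p0)/n)/1000
        rows.append([0,0,round(-d/n,2)]+[round(v,4) for v in sh]+[claw])
    for i in range(0,n,8): print(rows[i:i+8])
if __name__=="__main__":
    import sys
    a=[float(v) for v in sys.argv[1:]]
    plan(a[:3],a[3],int(a[4]),int(a[5]),a[6] if len(a)>6 else None)
E
python3 plan.py 470 -60 303 194 24 0 171.5
```

```text
pos [ 242.7 -602.7  303.2] yaw 21.93 tilt [-0.07  0.   -0.  ] clock 0.15 F [ 0.4 -0.4 -0.4] w 85.3 q7 -0.06 dyaw 171.5
[[0, 0, -7.15, np.float64(0.0172), np.float64(-0.0174), np.float64(0.0), 0], [0, 0, -7.15, np.float64(0.0193), np.float64(-0.0152), np.float64(0.0), 0], [0, 0, -7.15, np.float64(0.021), np.float64(-0.0126), np.float64(0.0), 0], [0, 0, -7.15, np.float64(0.0224), np.float64(-0.0099), np.float64(0.0), 0], [0, 0, -7.15, np.float64(0.0235), np.float64(-0.0071), np.float64(0.0), 0], [0, 0, -7.15, np.float64(0.0242), np.float64(-0.0041), np.float64(0.0), 0], [0, 0, -7.15, np.float64(0.0245), np.float64(-0.0011), np.float64(0.0), 0], [0, 0, -7.15, np.float64(0.0244), np.float64(0.002), np.float64(0.0), 0]]
[[0, 0, -7.15, np.float64(0.024), np.float64(0.005), np.float64(0.0), 0], [0, 0, -7.15, np.float64(0.0232), np.float64(0.008), np.float64(0.0), 0], [0, 0, -7.15, np.float64(0.022), np.float64(0.0108), np.float64(0.0), 0], [0, 0, -7.15, np.float64(0.0205), np.float64(0.0134), np.float64(0.0), 0], [0, 0, -7.15, np.float64(0.0187), np.float64(0.0159), np.float64(0.0), 0], [0, 0, -7.15, np.float64(0.0165), np.float64(0.0181), np.float64(0.0), 0], [0, 0, -7.15, np.float64(0.0142), np.float64(0.02), np.float64(0.0), 0], [0, 0, -7.15, np.float64(0.0116), np.float64(0.0216), np.float64(0.0), 0]]
[[0, 0, -7.15, np.float64(0.0088), np.float64(0.0229), np.float64(0.0), 0], [0, 0, -7.15, np.float64(0.0059), np.float64(0.0238), np.float64(0.0), 0], [0, 0, -7.15, np.float64(0.0029), np.float64(0.0243), np.float64(0.0), 0], [0, 0, -7.15, np.float64(-0.0002), np.float64(0.0245), np.float64(0.0), 0], [0, 0, -7.15, np.float64(-0.0032), np.float64(0.0243), np.float64(0.0), 0], [0, 0, -7.15, np.float64(-0.0062), np.float64(0.0237), np.float64(0.0), 0], [0, 0, -7.15, np.float64(-0.0091), np.float64(0.0228), np.float64(0.0), 0], [0, 0, -7.15, np.float64(-0.0119), np.float64(0.0214), np.float64(0.0), 0]]
```

Emit:
carry_out(
  commands=[
    [[0,0,-7.15,0.0172,-0.0174,0,0],[0,0,-7.15,0.0193,-0.0152,0,0],[0,0,-7.15,0.021,-0.0126,0,0],[0,0,-7.15,0.0224,-0.0099,0,0],[0,0,-7.15,0.0235,-0.0071,0,0],[0,0,-7.15,0.0242,-0.0041,0,0],[0,0,-7.15,0.0245,-0.0011,0,0],[0,0,-7.15,0.0244,0.002,0,0]],
  ],
  force=30,
)

```text
clock: 0.82
position: [318.7, -420.8, 303.7]
orientation: [-2.415, -2.008, 0.0]
ft_force: [0.8, -1.0, 0.1]
width: 85.5
```

Emit:
carry_out(
  commands=[
    [[0,0,-7.15,0.024,0.005,0,0],[0,0,-7.15,0.0232,0.008,0,0],[0,0,-7.15,0.022,0.0108,0,0],[0,0,-7.15,0.0205,0.0134,0,0],[0,0,-7.15,0.0187,0.0159,0,0],[0,0,-7.15,0.0165,0.0181,0,0],[0,0,-7.15,0.0142,0.02,0,0],[0,0,-7.15,0.0116,0.0216,0,0]],
  ],
)

```text
clock: 1.48
position: [394.2, -239.8, 303.8]
orientation: [-1.16, -2.92, 0.0]
ft_force: [1.4, 0.3, -0.6]
width: 85.6
```

Emit:
carry_out(
  commands=[
    [[0,0,-7.15,0.0088,0.0229,0,0],[0,0,-7.15,0.0059,0.0238,0,0],[0,0,-7.15,0.0029,0.0243,0,0],[0,0,-7.15,0,0.0245,0,0],[0,0,-7.15,-0.0032,0.0243,0,0],[0,0,-7.15,-0.0062,0.0237,0,0],[0,0,-7.15,-0.0091,0.0228,0,0],[0,0,-7.15,-0.0119,0.0214,0,0]],
  ],
)

```text
clock: 2.15
position: [469.4, -58.7, 303.9]
orientation: [0.38, -3.118, 0.0]
ft_force: [0.7, -0.7, -0.6]
width: 85.3
```

```bash
sed -i 's/round(v,4) for v in sh/round(float(v),4) for v in sh/' plan.py
python3 - <<'E'
from plan import *
np.set_printoptions(precision=2,suppress=True)
s=bot.get_state();print(s["position"],yaw(s),s["q"],s["joint_vel"])
p,d=bot.capture("wrist");cv2.imwrite("pics/w1.png",p[:,:,::-1]);np.save("pics/w1.npy",d)
for c,a,pts in blobs(masks(p)["blue"],100):
    w=deproj("wrist",pts,d[pts[:,1],pts[:,0]],s);top=w[w[:,2]>np.median(w[:,2])-4];print(c,a,np.median(w,0),np.percentile(w[:,2],[5,50,95]))
    r=rect(pts);bx=plane("wrist",cv2.boxPoints(r),92,s);print(bx,bx.mean(0))
E
```

```text
[469.37 -58.75 303.87] -166.11633364318354 [ 0.61  0.   -0.58  1.85  0.    1.29  1.85] [-0.34  0.19 -0.32 -0.16  0.1   0.    0.81]
[245.45 181.53] 1925 [479.   -67.36  91.83] [88.35 91.83 93.24]
[[444.62 -87.2   92.  ]
 [439.19 -68.78  92.  ]
 [520.24 -45.05  92.  ]
 [526.28 -65.21  92.  ]] [482.58 -66.56  92.  ]
[395.44 181.  ] 327 [448.51  62.72  84.92] [81.02 84.92 95.22]
[[442.18  48.21  92.  ]
 [437.78  65.92  92.  ]
 [453.29  72.17  92.  ]
 [457.76  54.15  92.  ]] [447.75  60.11  92.  ]
```

View pics/w1.png

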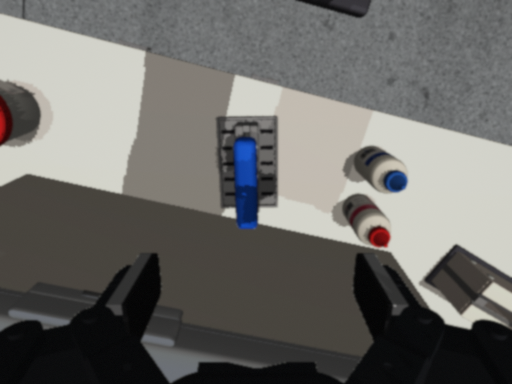

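Wrist view: scraper handle at (245,181), centre ≈(482,-66), x axis ≈16° to world x, length 85 mm as given. Bottles at (395,181) and (380,237). Next I look at the holder.

```bash
python3 - <<'E'
from h import *
print(plane("top",[[165,201.7]],72),plane("top",[[130.5,190]],110))
E
python3 plan.py 560 238 335 72 17 0 -121.9
```

```text
[[563.86031302 235.92159537  72.        ]] [[586.77094329 314.09286491 110.        ]]
pos [470.8 -53.8 304.1] yaw -165.29 tilt [0.08 0.09 0.  ] clock 2.2 F [0.8 5.1 0.9] w 85.5 q7 1.86 dyaw -121.9
[[0, 0, 7.17, -0.0094, 0.0153, -0.0018, 0], [0, 0, 7.17, -0.0075, 0.0163, -0.0018, 0], [0, 0, 7.17, -0.0054, 0.0171, -0.0018, 0], [0, 0, 7.17, -0.0032, 0.0177, -0.0018, 0], [0, 0, 7.17, -0.0009, 0.0179, -0.0018, 0], [0, 0, 7.17, 0.0013, 0.0179, -0.0018, 0], [0, 0, 7.17, 0.0035, 0.0176, -0.0018, 0], [0, 0, 7.17, 0.0057, 0.017, -0.0018, 0]]
[[0, 0, 7.17, 0.0078, 0.0162, -0.0018, 0], [0, 0, 7.17, 0.0097, 0.0151, -0.0018, 0], [0, 0, 7.17, 0.0115, 0.0138, -0.0018, 0], [0, 0, 7.17, 0.0132, 0.0122, -0.0018, 0], [0, 0, 7.17, 0.0146, 0.0105, -0.0018, 0], [0, 0, 7.17, 0.0158, 0.0086, -0.0018, 0], [0, 0, 7.17, 0.0167, 0.0065, -0.0018, 0], [0, 0, 7.17, 0.0174, 0.0044, -0.0018, 0]]
[[0, 0, 7.17, 0.0178, 0.0022, -0.0018, 0]]
```

Emit:
carry_out(
  commands=[
    [[0,0,7.15,-0.0094,0.0153,-0.003,0],[0,0,7.15,-0.0075,0.0163,-0.003,0],[0,0,7.15,-0.0054,0.0171,-0.003,0],[0,0,7.15,-0.0032,0.0177,-0.003,0],[0,0,7.15,-0.0009,0.0179,-0.003,0],[0,0,7.15,0.0013,0.0179,-0.003,0],[0,0,7.15,0.0035,0.0176,-0.003,0],[0,0,7.15,0.0057,0.017,-0.003,0]],
  ],
)

```text
clock: 2.87
position: [514.0, 77.1, 327.9]
orientation: [-1.179, -2.912, 0.0]
ft_force: [0.1, -0.3, 0.3]
width: 85.3
```

Emit:
carry_out(
  commands=[
    [[0,0,7.15,0.0078,0.0162,-0.001,0],[0,0,7.15,0.0097,0.0151,-0.001,0],[0,0,7.15,0.0115,0.0138,-0.001,0],[0,0,7.15,0.0132,0.0122,-0.001,0],[0,0,7.15,0.0146,0.0105,0,0],[0,0,7.15,0.0158,0.0086,0,0],[0,0,7.15,0.0167,0.0065,0,0],[0,0,7.15,0.0174,0.0044,0,0]],
  ],
)

```text
clock: 3.53
position: [558.4, 213.7, 331.6]
orientation: [-2.429, -1.992, 0.001]
ft_force: [0.6, -0.2, 0.6]
width: 85.5
```

Emit:
carry_out(
  commands=[
    [[0,0,7.15,0.0178,0.0022,0,0],[0,0,0,0,0,0,0],[0,0,0,0,0,0,0],[0,0,0,0,0,0,0]],
  ],
)

```text
clock: 3.87
position: [563.7, 229.5, 331.6]
orientation: [2.54, 1.849, -0.001]
ft_force: [-0.4, -0.4, 0.5]
width: 85.0
```

Run:
```python
from plan import *
np.set_printoptions(precision=2,suppress=True)
s=bot.get_state();print(s["position"],yaw(s),s["q"],s["joint_vel"])
import pickle;pickle.dump(s,open("pics/w2.pkl","wb"))
p,d=bot.capture("wrist");cv2.imwrite("pics/w2.png",p[:,:,::-1]);np.save("pics/w2.npy",d)
for c,a,pts in blobs(masks(p)["yellow"],50):
    w=deproj("wrist",pts,d[pts[:,1],pts[:,0]],s);print(c,a,np.median(w,0))
    bx=plane("wrist",cv2.boxPoints(rect(pts)),107,s);print(bx,bx.mean(0))
cv2.imwrite("pics/w2b.png",cv2.resize(p[60:300,130:390,::-1],None,fx=3,fy=2.5*1,interpolation=cv2.INTER_CUBIC))
```

```text
[563.69 229.5  331.63] 72.1208893915449 [ 0.06  0.3  -0.65  1.5   0.18  1.4  -0.91] [ 0.02 -0.01  0.    0.    0.    0.   -0.01]
[249.96  96.02] 627 [578.8  291.4  107.16]
[[565.24 276.44 107.  ]
 [580.96 310.2  107.  ]
 [591.99 305.36 107.  ]
 [576.72 271.34 107.  ]] [578.73 290.84 107.  ]
[417.57  95.59] 296 [725.38 242.68  79.41]
[[703.71 238.42 107.  ]
 [716.51 261.55 107.  ]
 [723.05 257.03 107.  ]
 [710.41 233.7  107.  ]] [713.42 247.67 107.  ]
```

View pics/w2.png

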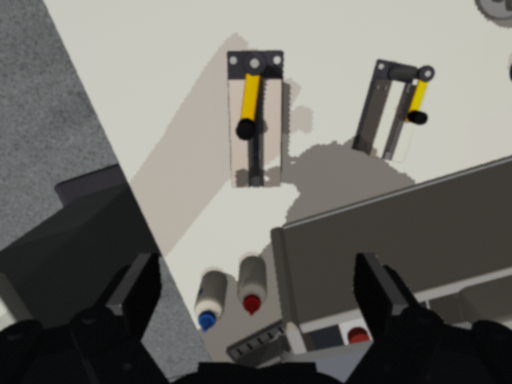

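Large holder: bar at (250,96), knob (247,129), pivot (254,63). Now to measure the deck, the base plate and the slot.

Run:
```python
from plan import *
import pickle
np.set_printoptions(precision=1,suppress=True)
s=pickle.load(open("pics/w2.pkl","rb"));d=np.load("pics/w2.npy");p=cv2.imread("pics/w2.png")[:,:,::-1]
v,u=np.mgrid[30:210,200:310];px=np.c_[u.ravel(),v.ravel()]
dd=d[px[:,1],px[:,0]];w=deproj("wrist",px,dd,s);ok=dd>0
def rep(n,sel):
    pts=w[sel][:,:2].astype(np.float32);r=cv2.minAreaRect(pts);print(n,len(pts),r, "med z",np.median(w[sel][:,2]));print(cv2.boxPoints(r))
g=ok&(w[:,2]>68)&(w[:,2]<76); rep("deck",g)
b=p[px[:,1],px[:,0]].max(1)<75
m=(b&ok&(w[:,2]<12)).reshape(u.shape).astype(np.uint8)
# slot-interior: dark / deep points within deck hull
r=cv2.minAreaRect(w[g][:,:2].astype(np.float32))
y=np.radians(72);ax=np.array([np.cos(y),np.sin(y)])
inside=np.array([cv2.pointPolygonTest(cv2.boxPoints(r),tuple(map(float,q)),True)>2 for q in w[:,:2]])
pl=plane("wrist",px,72,s); ins2=np.array([cv2.pointPolygonTest(cv2.boxPoints(r),tuple(map(float,q)),True)>6 for q in pl[:,:2]])
sl=ins2&ok&(w[:,2]<66)
print("slot",sl.sum());pts=pl[sl][:,:2].astype(np.float32);rr=cv2.minAreaRect(pts);print(rr)
k=b&ok&(w[:,2]>125);print("knob",k.sum(),w[k].mean(0))
for a in range(0,1): pass
img=cv2.resize(p[30:210,190:320,::-1],None,fx=4.5,fy=3.3*1.0,interpolation=cv2.INTER_CUBIC)
img=cv2.resize(p[30:200,190:320,::-1],None,fx=3.5,fy=3.5,interpolation=cv2.INTER_CUBIC);cv2.imwrite("pics/w2c.png",img)
```

```text
deck 4067 ((570.3003540039062, 251.8802490234375), (106.42869567871094, 50.202999114990234), 72.69036102294922) med z 72.12026012371581
[[530.5 208.5]
 [578.4 193.6]
 [610.1 295.2]
 [562.2 310.2]]
slot 418
((570.5050659179688, 252.8053741455078), (79.55010223388672, 6.097897529602051), 72.23423767089844)
knob 289 [568.1 269.1 132.9]
```

View pics/w2c.png

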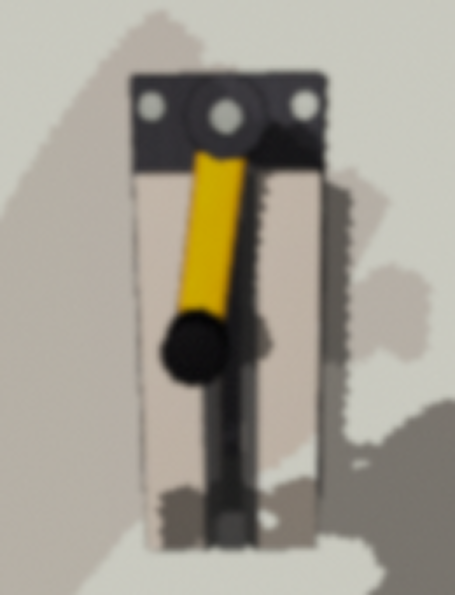

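Deck measured 106.4 × 50.2 mm at z 72.1, so this is the right holder. Slot centre ≈(570.4,252.2), yaw 72.5°; pivot ≈(590,315). The knob at (568.1,269.1) is 51 mm from the pivot, so the keeper sits at ≈0.14 rad. I'll grip the knob.

Emit:
carry_out(
  commands=[
    [[0,0,0,0.0195,-0.004,0.01,0],[0,0,0,0.0195,-0.004,0.02,0],[0,0,0,0,0,0.03,0],[0,0,0,0,0,0.03,0],[0,0,0,0,0,0.03,0],[0,0,0,0,0,0.02,0],[0,0,0,0,0,0.0096,0],[0,0,0,0,0,0,0]],
  ],
  force=25,
)

```text
clock: 4.58
position: [567.6, 268.1, 180.3]
orientation: [-2.542, -1.846, 0.006]
ft_force: [-0.4, -0.2, 0.5]
width: 85.4
```

Emit:
carry_out(
  commands=[
    [[0,0,0,0,0,0,255],[0,0,0,0,0,0,255],[0,0,0,0,0,0,255],[0,0,0,0,0,0,255],[0,0,0,0,0,0,255],[0,0,0,0,0,0,255]],
  ],
)

```text
clock: 5.08
position: [568.3, 269.9, 182.9]
orientation: [2.542, 1.846, 0.001]
ft_force: [-1.6, -0.3, 4.9]
width: 15.1
```

Run:
```python
from plan import *
s=bot.get_state();print(s["position"],yaw(s),s["ft_force"],s["width"])
```

```text
[568.32693538 269.90083639 182.94032146] 71.98371078280958 [-1.56819778 -0.33801118  4.93750476] 15.110709418025662
```

```bash
cat > arc.py <<'E'
import sys
from plan import *
def arc(th0,th1,n,claw,piv=(590.2,315.1),hy=72.5):
    s=bot.get_state();y=np.radians(yaw(s))
    P=lambda t:np.array(piv)+52*np.array([np.cos(np.radians(hy-180)-t),np.sin(np.radians(hy-180)-t)])
    print(s["position"].round(1),P(th0).round(1),P(th1).round(1))
    t=np.linspace(th0,th1,n+1);rows=[]
    for a,b in zip(t,t[1:]):
        dlt=(P(b)-P(a))/1000
        rows.append([0,0,0,round(float(dlt@[np.cos(y),np.sin(y)]),4),round(float(dlt@[np.sin(y),-np.cos(y)]),4),0,claw])
    for i in range(0,n,8):print(rows[i:i+8])
arc(float(sys.argv[1]),float(sys.argv[2]),int(sys.argv[3]),int(sys.argv[4]))
E
python3 arc.py 0.14 1.5 14 255
```

```text
[568.3 269.9 182.9] [567.8 268.2] [539.6 327.2]
[[0, 0, 0, 0.0009, -0.005, 0, 255], [0, 0, 0, 0.0014, -0.0049, 0, 255], [0, 0, 0, 0.0018, -0.0047, 0, 255], [0, 0, 0, 0.0023, -0.0045, 0, 255], [0, 0, 0, 0.0027, -0.0043, 0, 255], [0, 0, 0, 0.0031, -0.004, 0, 255], [0, 0, 0, 0.0035, -0.0037, 0, 255], [0, 0, 0, 0.0038, -0.0033, 0, 255]]
[[0, 0, 0, 0.0041, -0.0029, 0, 255], [0, 0, 0, 0.0044, -0.0025, 0, 255], [0, 0, 0, 0.0046, -0.0021, 0, 255], [0, 0, 0, 0.0048, -0.0016, 0, 255], [0, 0, 0, 0.0049, -0.0011, 0, 255], [0, 0, 0, 0.005, -0.0006, 0, 255]]
```

Emit:
carry_out(
  commands=[
    [[0,0,0,0,0,-0.003,255],[0,0,0,0.0009,-0.005,0,255],[0,0,0,0.0014,-0.0049,0,255],[0,0,0,0.0018,-0.0047,0,255],[0,0,0,0.0023,-0.0045,0,255],[0,0,0,0.0027,-0.0043,0,255],[0,0,0,0.0031,-0.004,0,255],[0,0,0,0.0035,-0.0037,0,255]],
  ],
)

```text
clock: 5.75
position: [543.0, 293.6, 184.5]
orientation: [2.542, 1.845, -0.004]
ft_force: [3.5, -2.5, -9.9]
width: 14.5
```

Emit:
carry_out(
  commands=[
    [[0,0,0,0.0038,-0.0033,0,255],[0,0,0,0.0041,-0.0029,0,255],[0,0,0,0.0044,-0.0025,0,255],[0,0,0,0.0046,-0.0021,0,255],[0,0,0,0.0048,-0.0016,0,255],[0,0,0,0.0049,-0.0011,0,255],[0,0,0,0.005,-0.0006,0,255],[0,0,0,0,0,0,255]],
  ],
)

```text
clock: 6.42
position: [539.8, 330.3, 185.3]
orientation: [-2.54, -1.847, -0.001]
ft_force: [1.5, -0.4, -12.2]
width: 14.8
```

Emit:
carry_out(
  commands=[
    [[0,0,0,0,0,0,255],[0,0,0,0,0,0,60],[0,0,0,0,0,0,0],[0,0,0,0,0,0,0],[0,0,0,0,0,-0.02,0],[0,0,0,0,0,-0.04,0],[0,0,0,0,0,-0.04,0],[0,0,0,0,0,-0.04,0]],
  ],
)

```text
clock: 7.08
position: [539.6, 329.0, 328.1]
orientation: [-2.541, -1.846, -0.002]
ft_force: [0.9, 1.4, 0.9]
width: 85.3
```

```bash
python3 - <<'E'
from plan import *
p,d=bot.capture("side");cv2.imwrite("pics/s3.png",cv2.resize(p[160:310,130:330,::-1],None,fx=4,fy=4))
E
python3 plan.py 478 -70 320 196.3 17 0 124.3
```

```text
pos [541.1 330.7 337.4] yaw 72.0 tilt [ 0.46 -0.54 -0.  ] clock 7.13 F [0.5 0.7 7.1] w 85.3 q7 -1.09 dyaw 124.3
[[0, 0, -7.31, -0.0236, 0.0038, 0.001, 0], [0, 0, -7.31, -0.0239, 0.0007, 0.001, 0], [0, 0, -7.31, -0.0238, -0.0023, 0.001, 0], [0, 0, -7.31, -0.0233, -0.0053, 0.001, 0], [0, 0, -7.31, -0.0224, -0.0082, 0.001, 0], [0, 0, -7.31, -0.0212, -0.011, 0.001, 0], [0, 0, -7.31, -0.0196, -0.0136, 0.001, 0], [0, 0, -7.31, -0.0177, -0.016, 0.001, 0]]
[[0, 0, -7.31, -0.0155, -0.0181, 0.001, 0], [0, 0, -7.31, -0.0131, -0.02, 0.001, 0], [0, 0, -7.31, -0.0104, -0.0215, 0.001, 0], [0, 0, -7.31, -0.0076, -0.0226, 0.001, 0], [0, 0, -7.31, -0.0047, -0.0234, 0.001, 0], [0, 0, -7.31, -0.0017, -0.0238, 0.001, 0], [0, 0, -7.31, 0.0014, -0.0238, 0.001, 0], [0, 0, -7.31, 0.0044, -0.0235, 0.001, 0]]
[[0, 0, -7.31, 0.0073, -0.0227, 0.001, 0]]
```

View pics/s3.png

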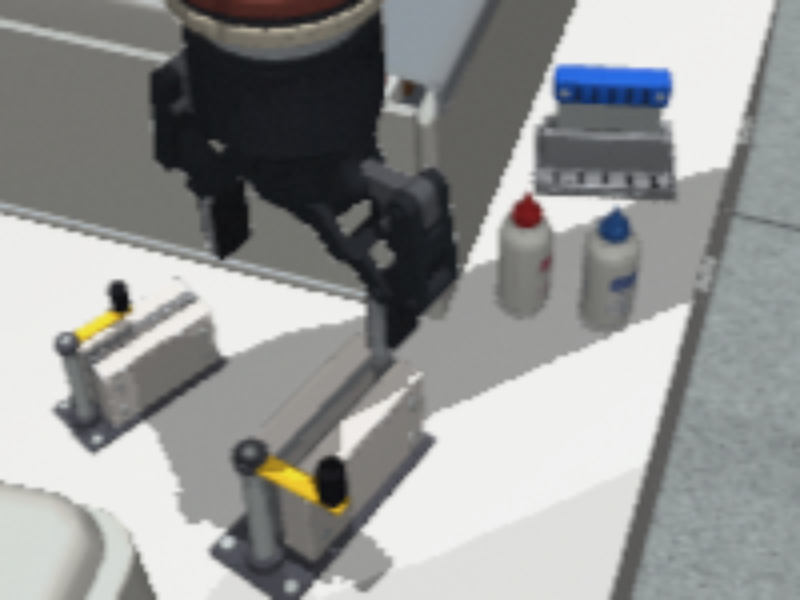

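The side crop shows the keeper open (knob at crop (330,480)) and everything else undisturbed. Back to the scraper.

```bash
python3 plan.py 480 -64 320 196.3 18 0 124.3
```

```text
pos [541.1 330.7 337.4] yaw 72.0 tilt [ 0.46 -0.54 -0.  ] clock 7.13 F [0.5 0.7 7.1] w 85.3 q7 -1.09 dyaw 124.3
[[0, 0, -6.91, -0.0219, 0.0036, 0.001, 0], [0, 0, -6.91, -0.0222, 0.0009, 0.001, 0], [0, 0, -6.91, -0.0221, -0.0018, 0.001, 0], [0, 0, -6.91, -0.0217, -0.0044, 0.001, 0], [0, 0, -6.91, -0.0211, -0.007, 0.001, 0], [0, 0, -6.91, -0.0201, -0.0095, 0.001, 0], [0, 0, -6.91, -0.0188, -0.0118, 0.001, 0], [0, 0, -6.91, -0.0172, -0.014, 0.001, 0]]
[[0, 0, -6.91, -0.0154, -0.016, 0.001, 0], [0, 0, -6.91, -0.0134, -0.0177, 0.001, 0], [0, 0, -6.91, -0.0111, -0.0192, 0.001, 0], [0, 0, -6.91, -0.0088, -0.0204, 0.001, 0], [0, 0, -6.91, -0.0062, -0.0213, 0.001, 0], [0, 0, -6.91, -0.0036, -0.0219, 0.001, 0], [0, 0, -6.91, -0.001, -0.0222, 0.001, 0], [0, 0, -6.91, 0.0017, -0.0221, 0.001, 0]]
[[0, 0, -6.91, 0.0043, -0.0218, 0.001, 0], [0, 0, -6.91, 0.0069, -0.0211, 0.001, 0]]
```

Emit:
carry_out(
  commands=[
    [[0,0,-6.91,-0.0219,0.0036,0,0],[0,0,-6.91,-0.0222,0.0009,0,0],[0,0,-6.91,-0.0221,-0.0018,0,0],[0,0,-6.91,-0.0217,-0.0044,0,0],[0,0,-6.91,-0.0211,-0.007,0,0],[0,0,-6.91,-0.0201,-0.0095,0,0],[0,0,-6.91,-0.0188,-0.0118,0,0],[0,0,-6.91,-0.0172,-0.014,0,0]],
  ],
)

```text
clock: 7.8
position: [512.8, 152.6, 326.3]
orientation: [1.386, 2.817, 0.002]
ft_force: [0.6, -0.4, 0.4]
width: 85.7
```

Emit:
carry_out(
  commands=[
    [[0,0,-6.91,-0.0154,-0.016,0,0],[0,0,-6.91,-0.0134,-0.0177,0,0],[0,0,-6.91,-0.0111,-0.0192,0,0],[0,0,-6.91,-0.0088,-0.0204,0,0],[0,0,-6.91,-0.0062,-0.0213,0,0],[0,0,-6.91,-0.0036,-0.0219,0,0],[0,0,-6.91,-0.001,-0.0222,0,0],[0,0,-6.91,0.0017,-0.0221,0,0]],
  ],
)

```text
clock: 8.47
position: [485.7, -22.9, 326.4]
orientation: [-0.08, 3.138, -0.001]
ft_force: [-0.1, -0.1, -0.4]
width: 85.2
```

Emit:
carry_out(
  commands=[
    [[0,0,-6.91,0.0043,-0.0218,0,0],[0,0,-6.91,0.0069,-0.0211,0,0],[0,0,0,0,0,0.01,0],[0,0,0,0,0,0,0],[0,0,0,0,0,0,0],[0,0,0,0,0,0,0],[0,0,0,0,0,0,0]],
  ],
)

```text
clock: 9.05
position: [479.4, -65.0, 315.9]
orientation: [-0.448, 3.109, -0.0]
ft_force: [0.8, -0.8, 0.2]
width: 85.2
```

Run:
```python
from plan import *
np.set_printoptions(precision=2,suppress=True)
s=bot.get_state();print(s["position"],yaw(s),s["q"],s["joint_vel"])
p,d=bot.capture("wrist");cv2.imwrite("pics/w4.png",p[:,:,::-1])
for c,a,pts in blobs(masks(p)["blue"],800):
    w=deproj("wrist",pts,d[pts[:,1],pts[:,0]],s);g=abs(w[:,2]-np.median(w[:,2]))<3
    r=cv2.minAreaRect(w[g][:,:2].astype(np.float32));print(c,a,np.median(w,0)[2],r);print(cv2.boxPoints(r))
    r=rect(pts);bx=plane("wrist",cv2.boxPoints(r),92,s);print(bx,bx.mean(0))
```

```text
[479.37 -65.03 315.92] -163.6011663133542 [ 0.66  0.02 -0.62  1.81  0.01  1.31  1.9 ] [-0.    0.    0.    0.    0.   -0.    0.01]
[255.04 168.79] 1797 91.91996172345381 ((484.2682800292969, -66.25629425048828), (81.28399658203125, 18.75773811340332), 15.78945541381836)
[[442.61 -68.29]
 [447.71 -86.34]
 [525.93 -64.22]
 [520.82 -46.17]]
[[525.52 -65.55  92.  ]
 [445.46 -86.68  92.  ]
 [440.47 -68.63  92.  ]
 [520.11 -45.85  92.  ]] [482.89 -66.68  92.  ]
```

View pics/w4.png

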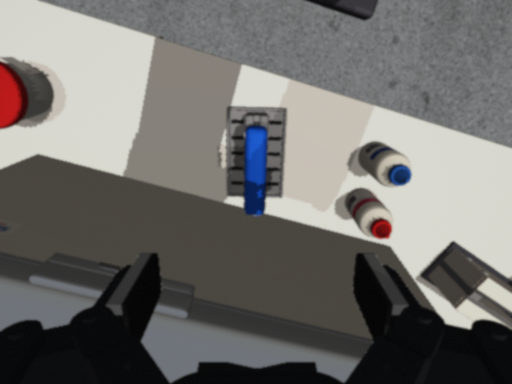

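Handle measured at ≈(483.5,-66.4), top z 91.9, axis 15.8°. I'll grip high on the handle (TCP 66 mm above its centre) so that the fingertips stay about 5 mm clear of the deck when it is seated.

Emit:
carry_out(
  commands=[
    [[0,0,0.5,-0.0035,-0.0025,0,0],[0,0,0,0,0,0.03,0],[0,0,0,0,0,0.035,0],[0,0,0,0,0,0.035,0],[0,0,0,0,0,0.03,0],[0,0,0,0,0,0.025,0],[0,0,0,0,0,0.015,0],[0,0,0,0,0,0,0]],
  ],
  force=60,
)

```text
clock: 9.77
position: [481.6, -67.1, 142.3]
orientation: [0.432, -3.107, -0.004]
ft_force: [-1.7, -0.6, 0.0]
width: 85.3
```

Emit:
carry_out(
  commands=[
    [[0,0,0,0,0,0,0],[0,0,0,0,0,0,255],[0,0,0,0,0,0,255],[0,0,0,0,0,0,255],[0,0,0,0,0,0,255],[0,0,0,0,0,0,255],[0,0,0,0,0,0,255],[0,0,0,0,0,0,255]],
  ],
)

```text
clock: 10.43
position: [483.3, -67.2, 146.0]
orientation: [-0.433, 3.111, -0.0]
ft_force: [-1.8, 0.8, 7.9]
width: 18.8
```

```bash
python3 plan.py 484 -66 250 195.8 4 255
python3 - <<'E'
from plan import *
p,d=bot.capture("side");cv2.imwrite("pics/s5.png",cv2.resize(p[100:260,200:400,::-1],None,fx=4,fy=3.75))
E
```

```text
pos [483.3 -67.2 146. ] yaw -164.14 tilt [-0.01  0.03 -0.  ] clock 10.43 F [-1.8  0.8  7.9] w 18.8 q7 1.77 dyaw -0.06
[[0, 0, 0.02, -0.0002, 0.0003, -0.026, 255], [0, 0, 0.02, -0.0002, 0.0003, -0.026, 255], [0, 0, 0.02, -0.0002, 0.0003, -0.026, 255], [0, 0, 0.02, -0.0002, 0.0003, -0.026, 255]]
```

View pics/s5.png

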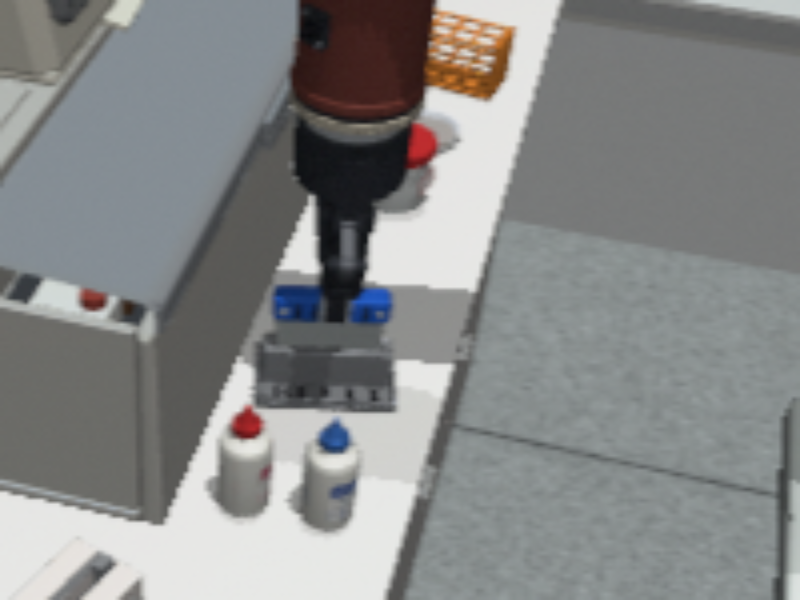

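Side view: fingers centred on the blue handle, stand and bottles undisturbed. Lifting straight up.

Emit:
carry_out(
  commands=[
    [[0,0,0,0,0,-0.008,255],[0,0,0,0,0,-0.015,255],[0,0,0,0,0,-0.02,255],[0,0,0,0,0,-0.025,255],[0,0,0,0,0,-0.03,255],[0,0,0,0,0,-0.03,255],[0,0,0,0,0,-0.027,255],[0,0,0,0,0,0,255]],
  ],
)

```text
clock: 11.15
position: [485.0, -67.4, 306.2]
orientation: [-0.433, 3.104, -0.005]
ft_force: [1.0, 0.2, -2.0]
width: 18.8
```

```bash
python3 plan.py 460 60 301 0 8 255 -54
python3 - <<'E'
from plan import *
np.set_printoptions(precision=1,suppress=True)
s=bot.get_state()
for n in("side","wrist"):
    p,d=bot.capture(n);cv2.imwrite(f"pics/{n}6.png",p[:,:,::-1])
    ss=s if n=="wrist" else None
    for c,a,pts in blobs(masks(p)["blue"],60):
        w=deproj(n,pts,d[pts[:,1],pts[:,0]],ss);print(n,c,a,np.median(w,0),w[w[:,0].argmin()],w[w[:,0].argmax()])
E
```

```text
pos [485.  -67.4 306.2] yaw -164.13 tilt [-0.24  0.4  -0.  ] clock 11.15 F [ 1.   0.2 -2. ] w 18.8 q7 1.88 dyaw -54.0
[[0, 0, 6.75, -0.0014, 0.0162, 0.0007, 255], [0, 0, 6.75, 0.0006, 0.0162, 0.0007, 255], [0, 0, 6.75, 0.0025, 0.016, 0.0007, 255], [0, 0, 6.75, 0.0043, 0.0156, 0.0007, 255], [0, 0, 6.75, 0.0061, 0.015, 0.0007, 255], [0, 0, 6.75, 0.0079, 0.0142, 0.0007, 255], [0, 0, 6.75, 0.0095, 0.0132, 0.0007, 255], [0, 0, 6.75, 0.011, 0.012, 0.0007, 255]]
side [261.4  80. ] 98 [ 645.7 -382.3  217.5] [ 631.1 -396.8  231.5] [ 664.9 -384.5  221.1]
side [276.9 132.3] 113 [509.5 -52.9 250.8] [494.5 -53.6 258.5] [526.1 -56.4 253. ]
side [297.1 133.7] 80 [460.  -66.  248.8] [447.9 -68.2 247.5] [471.8 -68.1 254.4]
wrist [410.8 172.2] 342 [450.1  62.3  87.3] [406.  -90.5 375.9] [460.4  66.1  84.6]
wrist [257.  260.8] 7501 [477.6 -70.1 252. ] [406.  -90.5 375.9] [527.1 -61.4 251.2]
```

View pics/side6.png

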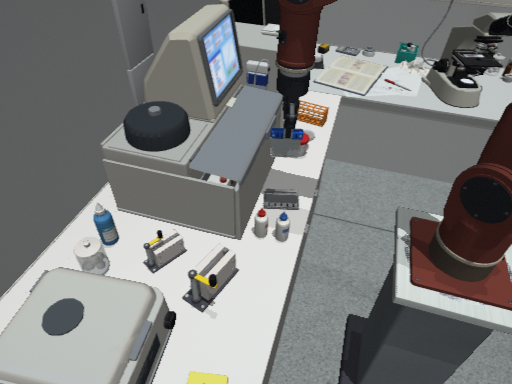

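View pics/wrist6.png

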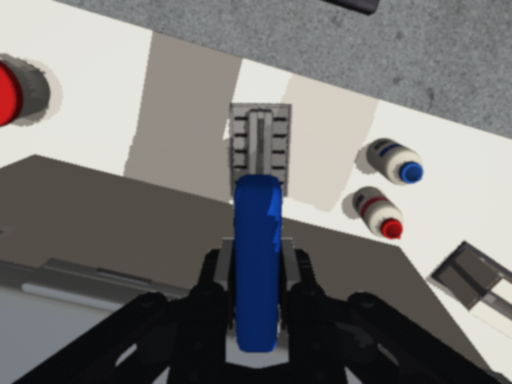

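Held well (handle top 54 mm below the TCP, as planned). Carrying it past the front of the instrument.

Emit:
carry_out(
  commands=[
    [[0,0,6.75,-0.0014,0.0162,0,255],[0,0,6.75,0.0006,0.0162,0,255],[0,0,6.75,0.0025,0.016,0,255],[0,0,6.75,0.0043,0.0156,0,255],[0,0,6.75,0.0061,0.015,0,255],[0,0,6.75,0.0079,0.0142,0,255],[0,0,6.75,0.0095,0.0132,0,255],[0,0,6.75,0.011,0.012,0,255]],
  ],
)

```text
clock: 11.92
position: [457.1, 60.5, 299.0]
orientation: [-1.034, -2.964, 0.001]
ft_force: [-0.2, -0.0, -1.6]
width: 18.7
```

```bash
python3 plan.py 475 225 301 72.5 10 255
```

```text
pos [457.1  60.5 299. ] yaw 141.53 tilt [-0.08 -0.1   0.  ] clock 11.92 F [-0.2 -0.  -1.6] w 18.7 q7 0.7 dyaw -69.03
[[0, 0, 6.9, 0.0088, 0.014, -0.0002, 255], [0, 0, 6.9, 0.0105, 0.0128, -0.0002, 255], [0, 0, 6.9, 0.0119, 0.0115, -0.0002, 255], [0, 0, 6.9, 0.0132, 0.01, -0.0002, 255], [0, 0, 6.9, 0.0143, 0.0083, -0.0002, 255], [0, 0, 6.9, 0.0152, 0.0065, -0.0002, 255], [0, 0, 6.9, 0.0159, 0.0046, -0.0002, 255], [0, 0, 6.9, 0.0163, 0.0027, -0.0002, 255]]
[[0, 0, 6.9, 0.0165, 0.0007, -0.0002, 255], [0, 0, 6.9, 0.0165, -0.0013, -0.0002, 255]]
```

Emit:
carry_out(
  commands=[
    [[0,0,6.9,0.0088,0.014,0,255],[0,0,6.9,0.0105,0.0128,0,255],[0,0,6.9,0.0119,0.0115,0,255],[0,0,6.9,0.0132,0.01,0,255],[0,0,6.9,0.0143,0.0083,0,255],[0,0,6.9,0.0152,0.0065,0,255],[0,0,6.9,0.0159,0.0046,0,255],[0,0,6.9,0.0163,0.0027,0,255]],
  ],
)

```text
clock: 12.58
position: [471.0, 192.0, 299.0]
orientation: [-2.291, -2.148, 0.003]
ft_force: [-0.8, -0.2, -0.8]
width: 18.7
```

Emit:
carry_out(
  commands=[
    [[0,0,6.9,0.0165,0.0007,0,255],[0,0,6.9,0.0165,-0.0013,0,255],[0,0,0,0.009,0.0137,0,255],[0,0,0,0.009,0.0137,0,255],[0,0,0,0.009,0.0137,0,255],[0,0,0,0.009,0.0137,0,255],[0,0,0,0.009,0.0137,0,255],[0,0,0,0.009,0.0137,0,255]],
  ],
)

```text
clock: 13.25
position: [569.6, 251.7, 298.5]
orientation: [-2.527, -1.865, 0.004]
ft_force: [0.4, -0.0, 0.2]
width: 18.5
```

Emit:
carry_out(
  commands=[
    [[0,0,0,0,0,0,255],[0,0,0,0,0,0,255],[0,0,0,0,0,0,255]],
  ],
)

```text
clock: 13.5
position: [568.4, 251.8, 299.3]
orientation: [-2.526, -1.866, 0.003]
ft_force: [-0.3, 0.1, -1.3]
width: 18.7
```

```bash
python3 plan.py 570.4 252.2 240 72.5 4 255
python3 - <<'E'
from plan import *
np.set_printoptions(precision=2,suppress=True)
s=bot.get_state()
p,d=bot.capture("wrist");cv2.imwrite("pics/w7.png",p[:,:,::-1]);np.save("pics/w7.npy",d)
m=masks(p)["blue"];c,a,pts=max(blobs(m,500),key=lambda b:b[1])
w=deproj("wrist",pts,d[pts[:,1],pts[:,0]],s)
T=R.from_rotvec(s["orientation"]).as_matrix();t=(w-s["position"])@T
print(np.percentile(t[:,2],[5,25,50,75,95]))
g=abs(t[:,2]-np.median(t[:,2]))<2.5
r=cv2.minAreaRect(t[g][:,:2].astype(np.float32));print("handle top in tool",r);print(cv2.boxPoints(r))
E
```

```text
pos [568.4 251.8 299.3] yaw 72.9 tilt [-0.11  0.06 -0.  ] clock 13.5 F [-0.3  0.1 -1.3] w 18.7 q7 -1.0 dyaw -0.4
[[0, 0, 0.1, 0.0002, 0.0004, 0.0148, 255], [0, 0, 0.1, 0.0002, 0.0004, 0.0148, 255], [0, 0, 0.1, 0.0002, 0.0004, 0.0148, 255], [0, 0, 0.1, 0.0002, 0.0004, 0.0148, 255]]
[53.17 53.81 54.32 55.07 58.11]
handle top in tool ((-1.3784255981445312, 0.7588567733764648), (81.79747009277344, 18.74622917175293), 0.49920183420181274)
[[-42.36   9.78]
 [-42.19  -8.97]
 [ 39.6   -8.26]
 [ 39.44  10.49]]
```

View pics/w7.png

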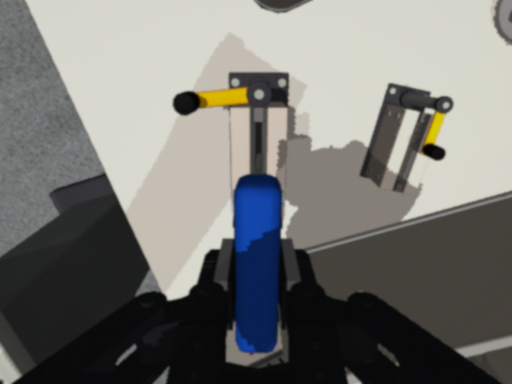

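Keeper stands open at (215,97), slot visible ahead of the handle at (258,130). I'll re-measure the slot's lateral offset in this same view.

Run:
```python
from plan import *
np.set_printoptions(precision=2,suppress=True)
s=bot.get_state();p=cv2.imread("pics/w7.png");d=np.load("pics/w7.npy")
T=R.from_rotvec(s["orientation"]).as_matrix()
v,u=np.mgrid[60:172,215:305];px=np.c_[u.ravel(),v.ravel()];dd=d[px[:,1],px[:,0]]
w=deproj("wrist",px,dd,s);t=(w-s["position"])@T
g=(abs(w[:,2]-72)<4)
print("deck far edge x",np.percentile(t[g][:,0],[99,99.8]),"lateral",np.percentile(t[g][:,1],[0.5,99.5]))
pl=(plane("wrist",px,72,s)-s["position"])@T
for x in range(48,100,7):
    k=(abs(pl[:,0]-x)<2)
    dk=g&(abs(t[:,0]-x)<2); sl=k&(w[:,2]<66)&(abs(pl[:,1])<15)
    if sl.any() and dk.any(): print(x,"deck",t[dk][:,1].min(),t[dk][:,1].max(),t[dk][:,1].min()/2+t[dk][:,1].max()/2,"slot",pl[sl][:,1].min(),pl[sl][:,1].max(),(pl[sl][:,1].min()+pl[sl][:,1].max())/2)
c=np.array([570.4,252.2,72]);print("slot centre in tool",(c-s["position"])@T)
print("deck end pred",((c-s["position"])@T)[0]+53)
```

```text
deck far edge x [54.02 54.14] lateral [-22.37  27.08]
55 deck -22.178000783086823 26.528162166557333 2.175080691735255 slot -14.97637606874929 14.323702468417634 -0.3263368001658282
slot centre in tool [  1.16   2.   227.7 ]
deck end pred 54.16075140113269
```

Emit:
carry_out(
  commands=[
    [[0,0,0,0.0025,0.0014,0,255],[0,0,0,0,0,0.02,255],[0,0,0,0,0,0.025,255],[0,0,0,0,0,0.02,255],[0,0,0,0,0,0.01,255],[0,0,0,0,0,0,255],[0,0,0,0,0,0,255]],
  ],
)

```text
clock: 14.13
position: [571.4, 253.8, 225.8]
orientation: [-2.527, -1.866, 0.0]
ft_force: [0.7, -0.1, -0.3]
width: 18.7
```

Run:
```python
from plan import *
np.set_printoptions(precision=2,suppress=True)
s=bot.get_state();print(s["position"],yaw(s),s["ft_force"])
p,d=bot.capture("wrist");cv2.imwrite("pics/w8.png",p[:,:,::-1])
T=R.from_rotvec(s["orientation"]).as_matrix()
c=np.array([570.4,252.2,72]);print("slot centre in tool",(c-s["position"])@T)
q,e=bot.capture("side");cv2.imwrite("pics/s8.png",cv2.resize(q[190:320,150:300,::-1],None,fx=4.6,fy=4.6,interpolation=cv2.INTER_CUBIC))
```

```text
[571.35 253.83 225.81] 72.86874499511542 [ 0.7  -0.15 -0.29]
slot centre in tool [ -1.83  -0.42 153.81]
```

View pics/s8.png

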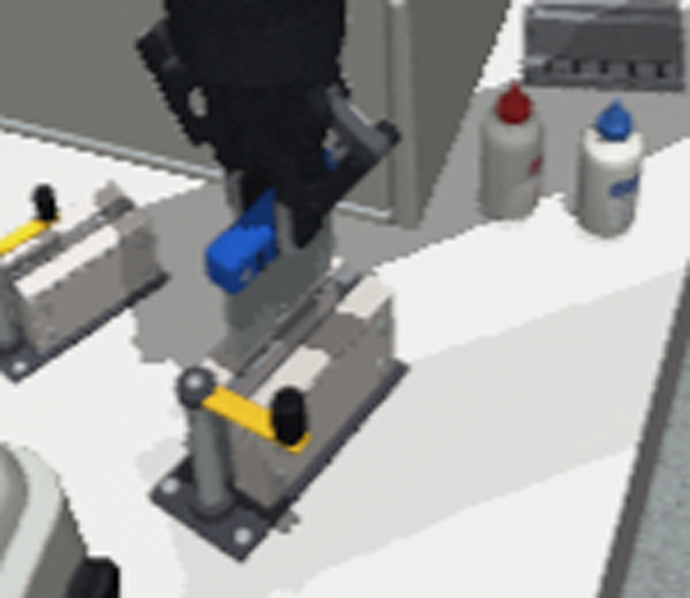

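View pics/w8.png

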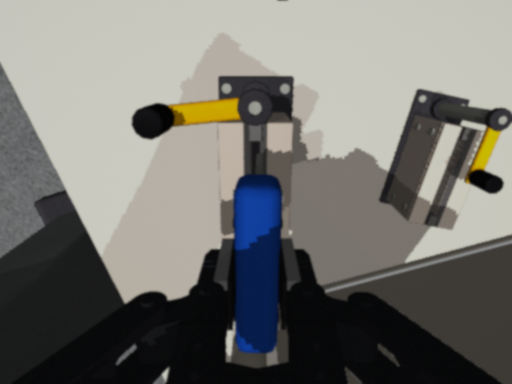

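Alignment is nearly right; it needs about 1.2 mm along tool -y. Correct that and enter gently.

Emit:
carry_out(
  commands=[
    [[0,0,0,-0.0004,-0.0012,0,255],[0,0,0,0,0,0,255],[0,0,0,0,0,0.007,255],[0,0,0,0,0,0.007,255],[0,0,0,0,0,0.006,255],[0,0,0,0,0,0.005,255],[0,0,0,0,0,0,255]],
  ],
)

```text
clock: 14.82
position: [569.6, 253.3, 198.6]
orientation: [-2.527, -1.865, 0.003]
ft_force: [0.7, -1.2, -1.2]
width: 18.7
```

Run:
```python
from plan import *
np.set_printoptions(precision=2,suppress=True)
s=bot.get_state();print(s["position"],yaw(s),s["ft_force"],s["moment"])
T=R.from_rotvec(s["orientation"]).as_matrix()
c=np.array([570.4,252.2,72]);print("slot centre in tool",(c-s["position"])@T)
```

```text
[569.63 253.31 198.63] 72.86024019117278 [ 0.73 -1.25 -1.16] [ 0.01 -0.02  0.02]
slot centre in tool [ -0.66   1.29 126.63]
```

Blade is ~14 mm in with no contact force. Continuing.

Emit:
carry_out(
  commands=[
    [[0,0,0,0.0005,0.0004,0.005,255],[0,0,0,0,0,0.008,255],[0,0,0,0,0,0.008,255],[0,0,0,0,0,0.008,255],[0,0,0,0,0,0.006,255],[0,0,0,0,0,0.004,255],[0,0,0,0,0,0.002,255],[0,0,0,0,0,0,255]],
  ],
)

```text
clock: 15.48
position: [570.4, 254.0, 158.7]
orientation: [-2.527, -1.865, 0.001]
ft_force: [-1.2, 0.8, -2.0]
width: 18.4
```

Emit:
carry_out(
  commands=[
    [[0,0,0,0,0,0.003,255],[0,0,0,0,0,0.003,255],[0,0,0,0,0,0.002,255],[0,0,0,0,0,0.001,255],[0,0,0,0,0,0,255]],
  ],
)

```text
clock: 15.9
position: [570.5, 254.3, 150.3]
orientation: [-2.527, -1.866, 0.0]
ft_force: [-4.1, 2.0, 0.7]
width: 18.6
```

Emit:
carry_out(
  commands=[
    [[0,0,0,0,0,0.001,255],[0,0,0,0,0,0.001,255],[0,0,0,0,0,0,255],[0,0,0,0,0,0,255]],
  ],
)

```text
clock: 16.23
position: [570.6, 254.4, 150.2]
orientation: [2.527, 1.865, 0.0]
ft_force: [-9.6, -3.7, 16.7]
width: 18.7
```

Run:
```python
from plan import *
np.set_printoptions(precision=2,suppress=True)
s=bot.get_state();print(s["position"],yaw(s),s["ft_force"],s["moment"])
p,d=bot.capture("wrist");cv2.imwrite("pics/w9.png",p[:,:,::-1])
m=masks(p)["blue"];c,a,pts=max(blobs(m,500),key=lambda b:b[1])
w=deproj("wrist",pts,d[pts[:,1],pts[:,0]],s);g=abs(w[:,2]-np.median(w[:,2]))<2.5
print("top z",np.median(w[:,2]),cv2.minAreaRect(w[g][:,:2].astype(np.float32)))
q,e=bot.capture("side");cv2.imwrite("pics/s9.png",cv2.resize(q[190:320,150:300,::-1],None,fx=4.6,fy=4.6,interpolation=cv2.INTER_CUBIC))
```

```text
[570.59 254.35 150.17] 72.86292362908593 [-9.61 -3.67 16.69] [-0.57  2.62  0.11]
top z 95.98895370767329 ((570.9395751953125, 252.93663024902344), (81.32552337646484, 18.72671127319336), 72.11387634277344)
```

View pics/s9.png

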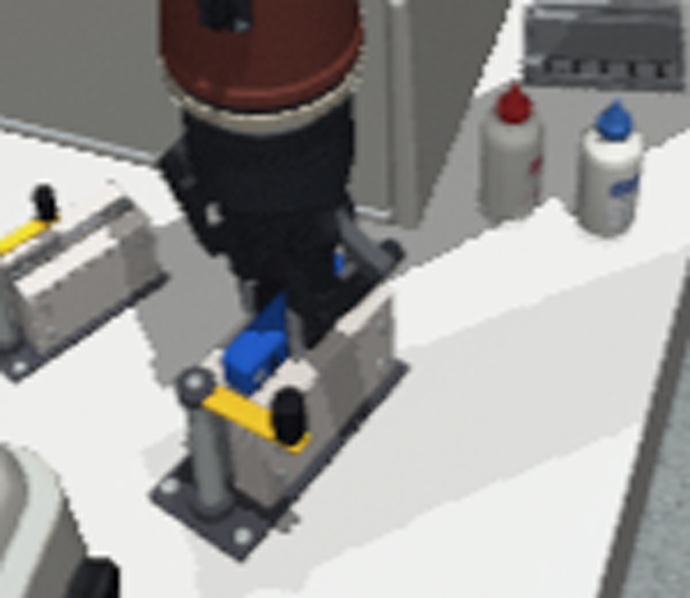

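Seated: handle top at z 96.0 (expected 96), 17 N upward reaction, centre within 1 mm of the slot. Release and rise.

Emit:
carry_out(
  commands=[
    [[0,0,0,0,0,-0.001,255],[0,0,0,0,0,0,150],[0,0,0,0,0,0,80],[0,0,0,0,0,0,0],[0,0,0,0,0,0,0],[0,0,0,0,0,-0.01,0],[0,0,0,0,0,-0.025,0],[0,0,0,0,0,-0.03,0]],
  ],
)

```text
clock: 17.0
position: [570.0, 253.5, 214.0]
orientation: [-2.527, -1.865, 0.005]
ft_force: [1.0, 0.3, -0.1]
width: 85.5
```

Emit:
carry_out(
  commands=[
    [[0,0,0,0,0,-0.035,0],[0,0,0,0,0,-0.04,0],[0,0,0,0,0,-0.04,0],[0,0,0,0,0,0,0],[0,0,0,0,0,0,0],[0,0,0,0,0,0,0]],
  ],
)

```text
clock: 17.5
position: [570.7, 254.0, 329.6]
orientation: [2.527, 1.865, 0.001]
ft_force: [-0.2, 0.8, -0.9]
width: 85.5
```

```bash
cat > look.py <<'E'
from plan import *
import sys
np.set_printoptions(precision=2,suppress=True)
n=sys.argv[1]
s=bot.get_state();print(s["position"],yaw(s),s["ft_force"])
p,d=bot.capture("wrist");cv2.imwrite(f"pics/{n}.png",p[:,:,::-1])
for k in("blue","yellow"):
  for c,a,pts in blobs(masks(p)[k],200):
    w=deproj("wrist",pts,d[pts[:,1],pts[:,0]],s);g=abs(w[:,2]-np.median(w[:,2]))<2.5
    r=cv2.minAreaRect(w[g][:,:2].astype(np.float32))
    print(k,c,a,"z",np.median(w[:,2]),r)
v,u=np.mgrid[0:384,0:512];px=np.c_[u.ravel(),v.ravel()];dd=d.ravel();w=deproj("wrist",px,dd,s)
k=(dd>0)&(p.reshape(-1,3).max(1)<70)&(abs(w[:,2]-133)<3)&(np.hypot(w[:,0]-590.2,w[:,1]-315.1)<65)
if k.any():
    m=np.median(w[k],0);e=m[:2]-[590.2,315.1];print("knob",k.sum(),m,"r",np.hypot(*e),"theta",np.radians((-107.5-np.degrees(np.arctan2(e[1],e[0]))+180)%360-180))
E
python3 look.py w10
```

```text
[570.65 253.99 329.61] 72.85432684136894 [-0.23  0.78 -0.87]
blue [256.65 163.5 ] 1634 z 95.92399914431644 ((571.3530883789062, 252.5396270751953), (81.21544647216797, 17.94612693786621), 73.4003677368164)
yellow [225.07  98.29] 600 z 107.18694822724615 ((563.1256103515625, 320.88623046875), (11.840999603271484, 38.14015579223633), 77.2756576538086)
yellow [415.04 125.89] 280 z 79.45112482311191 ((725.6116943359375, 242.34031677246094), (27.904586791992188, 9.141949653625488), 62.717674255371094)
knob 289 [540.18 325.48 133.18] r 51.0860021400773 theta 1.4700742570901526
```

View pics/w10.png

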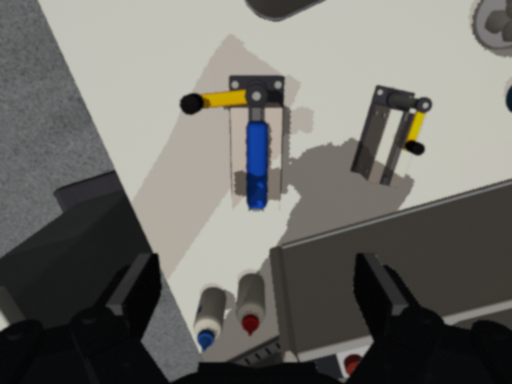

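Seated and released (handle top z 95.9). Knob at (540.2,325.5), keeper ≈1.47 rad. I'll descend on the knob with the jaws half open, to stay clear of the post.

Emit:
carry_out(
  commands=[
    [[0,0,0,0.02,-0.017,0,120],[0,0,0,0.02,-0.017,0,120],[0,0,0,0.0193,-0.0164,0,120],[0,0,0,0,0,0.03,120],[0,0,0,0,0,0.035,120],[0,0,0,0,0,0.03,120],[0,0,0,0,0,0,120],[0,0,0,0,0,0,120]],
  ],
  force=25,
)

```text
clock: 18.22
position: [539.2, 324.8, 232.5]
orientation: [-2.527, -1.865, 0.007]
ft_force: [-0.1, 0.8, 0.6]
width: 45.3
```

```bash
python3 look.py w11
```

```text
[539.22 324.78 232.51] 72.87332896185706 [-0.11  0.78  0.62]
blue [332.73 239.77] 563 z 95.80312222679456 ((580.193359375, 281.4319152832031), (21.7054443359375, 17.61166000366211), 74.23859405517578)
yellow [128.11  15.27] 2353 z 18.51310500353651 ((486.8225402832031, 464.0208435058594), (31.383466720581055, 75.38925170898438), 72.9173583984375)
knob 546 [539.68 326.81 133.1 ] r 51.857355004374156 theta 1.493117402817685
```

View pics/w11.png

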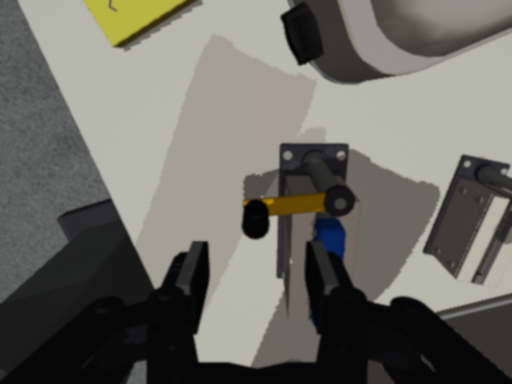

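Emit:
carry_out(
  commands=[
    [[0,0,0,0.0018,0,0,150],[0,0,0,0,0,0.015,150],[0,0,0,0,0,0.02,150],[0,0,0,0,0,0.013,150],[0,0,0,0,0,0,150],[0,0,0,0,0,0,150]],
  ],
)

```text
clock: 18.77
position: [540.7, 327.5, 187.0]
orientation: [-2.528, -1.865, -0.0]
ft_force: [0.3, 0.1, 0.0]
width: 35.1
```

Emit:
carry_out(
  commands=[
    [[0,0,0,0,0,0,255],[0,0,0,0,0,0,255],[0,0,0,0,0,0,255],[0,0,0,0,0,0,255],[0,0,0,0,0,0,255]],
  ],
)

```text
clock: 19.18
position: [539.3, 328.9, 187.9]
orientation: [-2.525, -1.867, -0.0]
ft_force: [-6.9, 1.1, 4.6]
width: 15.1
```

```bash
python3 arc.py 1.5 0.02 15 255
```

```text
[539.3 328.9 187.9] [539.6 327.2] [573.6 265.8]
[[0, 0, 0, -0.0051, 0.0006, 0, 255], [0, 0, 0, -0.005, 0.0011, 0, 255], [0, 0, 0, -0.0049, 0.0016, 0, 255], [0, 0, 0, -0.0047, 0.002, 0, 255], [0, 0, 0, -0.0045, 0.0025, 0, 255], [0, 0, 0, -0.0042, 0.0029, 0, 255], [0, 0, 0, -0.0039, 0.0033, 0, 255], [0, 0, 0, -0.0036, 0.0037, 0, 255]]
[[0, 0, 0, -0.0032, 0.004, 0, 255], [0, 0, 0, -0.0028, 0.0043, 0, 255], [0, 0, 0, -0.0023, 0.0046, 0, 255], [0, 0, 0, -0.0019, 0.0048, 0, 255], [0, 0, 0, -0.0014, 0.0049, 0, 255], [0, 0, 0, -0.0009, 0.005, 0, 255], [0, 0, 0, -0.0004, 0.0051, 0, 255]]
```

Emit:
carry_out(
  commands=[
    [[0,0,0,-0.0051,0.0006,0,255],[0,0,0,-0.005,0.0011,0,255],[0,0,0,-0.0049,0.0016,0,255],[0,0,0,-0.0047,0.002,0,255],[0,0,0,-0.0045,0.0025,0,255],[0,0,0,-0.0042,0.0029,0,255],[0,0,0,-0.0039,0.0033,0,255],[0,0,0,-0.0036,0.0037,0,255]],
  ],
)

```text
clock: 19.85
position: [543.2, 289.2, 187.6]
orientation: [-2.523, -1.868, 0.008]
ft_force: [-21.1, -4.3, 15.2]
width: 14.9
```

Emit:
carry_out(
  commands=[
    [[0,0,0,-0.0032,0.004,0,255],[0,0,0,-0.0028,0.0043,0,255],[0,0,0,-0.0023,0.0046,0,255],[0,0,0,-0.0019,0.0048,0,255],[0,0,0,-0.0014,0.0049,0,255],[0,0,0,-0.0009,0.005,0,255],[0,0,0,-0.0004,0.005,0,255],[0,0,0,0,0,0,255]],
  ],
)

```text
clock: 20.52
position: [574.1, 266.3, 187.3]
orientation: [-2.527, -1.865, 0.001]
ft_force: [-6.0, -1.2, 6.0]
width: 14.8
```

Emit:
carry_out(
  commands=[
    [[0,0,0,0,0,0,255],[0,0,0,0,0,0,255]],
  ],
)

```text
clock: 20.68
position: [574.1, 266.4, 187.3]
orientation: [-2.527, -1.866, -0.0]
ft_force: [-6.2, -0.8, 5.6]
width: 14.8
```

Emit:
carry_out(
  commands=[
    [[0,0,0,0,0,0,150],[0,0,0,0,0,0,80],[0,0,0,0,0,0,0],[0,0,0,0,0,-0.01,0],[0,0,0,0,0,-0.03,0],[0,0,0,0,0,-0.04,0],[0,0,0,0,0,-0.04,0],[0,0,0,0,0,-0.02,0]],
  ],
)

```text
clock: 21.35
position: [574.9, 266.8, 332.4]
orientation: [2.527, 1.865, 0.009]
ft_force: [-0.4, -0.0, -0.3]
width: 85.4
```

Emit:
carry_out(
  commands=[
    [[0,0,0,-0.01,0,0,0],[0,0,0,0,0,0,0],[0,0,0,0,0,0,0],[0,0,0,0,0,0,0]],
  ],
)

```text
clock: 21.68
position: [571.1, 255.9, 325.3]
orientation: [-2.528, -1.865, 0.003]
ft_force: [0.4, -0.3, -0.5]
width: 85.6
```

```bash
python3 look.py w12
python3 - <<'E'
from h import *
q,e=bot.capture("side");cv2.imwrite("pics/s12.png",cv2.resize(q[120:320,130:330,::-1],None,fx=3,fy=3,interpolation=cv2.INTER_CUBIC))
for n in("side","top"):
    p,d=bot.capture(n)
    for k,m in masks(p).items():
        if k!="yellow":
            for c,a,pts in blobs(m): print(n,k,c.round(1),a)
E
```

```text
[571.11 255.85 325.3 ] 72.82923028780887 [ 0.39 -0.31 -0.54]
blue [257.43 191.4 ] 679 z 95.96196726467366 ((565.8512573242188, 233.35386657714844), (41.808509826660156, 17.816604614257812), 72.40666961669922)
yellow [256.6  129.66] 563 z 107.2546423651849 ((582.1563720703125, 288.9951171875), (36.976810455322266, 11.086281776428223), 73.23336029052734)
yellow [417.61 128.3 ] 287 z 79.6038902110281 ((725.0320434570312, 242.42625427246094), (28.857044219970703, 9.235420227050781), 62.74931716918945)
knob 282 [574.95 266.28 133.04] r 51.14393557129398 theta -0.002692852511036576
side blue [250.7  78.7] 49
side blue [261.4  80.1] 98
side blue [283.2 216.4] 37
side blue [214.  258.4] 254
side red [299.3 138.1] 186
side red [261.4 212.8] 38
top blue [340.5  99.5] 68
top blue [163.4 200.4] 138
top blue [ 48.2 240.2] 26
top blue [229.7 246.7] 31
top red [380.4 233. ] 461
```

View pics/w12.png

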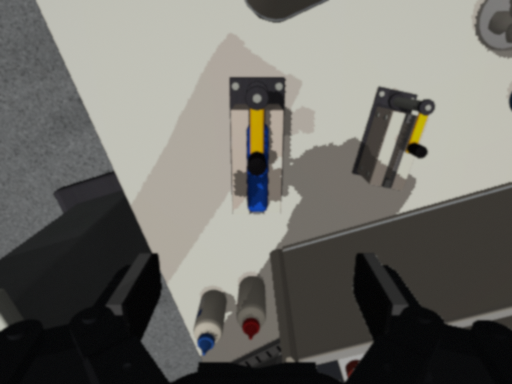

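View pics/s12.png

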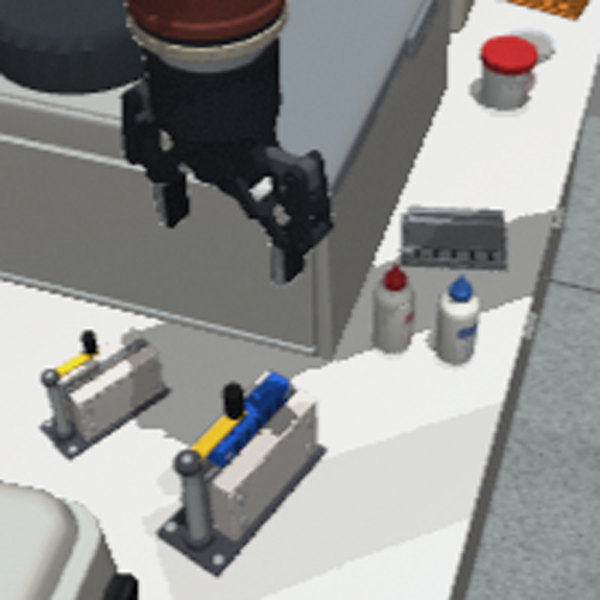

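The keeper is closed (bar over the handle, knob at (257,163), θ≈0.00). The handle top is at z 96.0, the bottles and cup are at the same pixels as at the start, and the gripper is clear. Handing in.

```bash
python3 -c "
from station import bot
print(bot.job_done())"
```

```text
the job is handed in; nothing more can be done
None
```

The scraper is locked in the larger white holder and I've handed the job in. It reports no verdict, so the results below are my own last checks.

**What I did:**
- I swung the keeper open to about 1.47 rad by its knob.
- I took the scraper from the stand and carried it in front of the instrument.
- I lowered the blade into the slot until the handle sat on the deck, with 17 N of reaction.
- I swung the keeper back to its stop, let go and raised the arm clear.

**Last checks:**
- **Scraper height:** the handle top is at z = 96.0 mm, which is the fully seated height.
- **Scraper position:** before the keeper covered part of it, the handle centre was about 1 mm from the slot centre and within about 1° of the slot's line.
- **Keeper:** it reads about 0.00 rad.
- **Bottles and cup:** they stand where they started in the side view, to within a pixel. In the top view the red bottle cap was not picked up in the final colour mask. The side and wrist pictures show that bottle standing.
- **Robot:** the gripper is open about 150 mm above the holder, touching nothing, with no force reading.
- **Time:** about 22 s of the 72 s allowed.

**Small disagreement:** the measured handle length came out at 81–82 mm in the depth data against the 84 mm given, which I put down to lost edge pixels.

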